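# Click the solvent selector on by one channel

## Task

Switch the solvent selector to its next channel: with a fingertip laid gently on the wide knurled wheel, roll its top backwards, towards the tube fittings, until it clicks into the next detent (one click only, white line between the two pointers). Then press the round button on that same unit fully down and let it come up. Only touch and push, grasp and lift nothing, and leave the other unit (with the narrow wheel) and the loose things as they are.

Things in the scene. Friction and masses are not known exactly. Their poses are not given: they have to be found in the camera images.
- selector: Solvent selector: white box 100 x 110 x 55 mm (x, y, z) fixed to the table, a knurled wheel 22 mm wide and a round button on its top. Origin: centre of its underside. +x points from the front (vent slots) to the back (three brass tube fittings, 18 mm long), +y left; yaw up to 0.3 rad. In its frame the wheel's axle runs along y at (-12, 28, 47) mm, the button stands at (-12, -32) mm.
- selector_crest (a point): Highest point of the selector's wheel, 77 mm above the table; it does not turn with it. The wheel: black knurled cylinder, radius 30 mm, 22 mm wide, on edge, sunk in the housing, showing 22 mm above it. Fixed round cheeks (radius 24 mm, 6 mm thick) close off its sides, so only its topmost 6 mm stand clear; each has a white pointer ridge on its crest. Axes as selector.
- selector_wheel (a joint): Angle of the wide wheel, rad; grows as its top rolls to the unit's +x (back). Detents at -0.5, 0 (start), 0.5 (wanted), 1.0, 15 mm of rim apart; past half-way it snaps on when let go. 2 N along the rim takes it out of a detent; 5 to 10 N down suffices. A white line across the rim is 0.5 rad to the front of the crest at 0 and at the crest, between the pointers, at 0.5.
- selector_button_top (a point): Centre of the top face of the selector's grey round button, 23 mm across, 65 mm above the table when up; moves with the button.
- selector_button (a joint): How far the selector's button is pressed, m: 0 up, 0.006 fully down; springs back. 1.4 N starts it, 4 N holds it down.
- trimmer: The other unit, to be left alone: the same box with the same button, but a narrow wheel, 8 mm wide, without a white line. Same origin and axes as selector. It stands to the left or to the right of the selector.
- trimmer_rim (a point): Point on the rim of the narrow wheel (30 mm radius); moves as that wheel turns.
- trimmer_button (a joint): How far the other unit's button is pressed, m (0 up, 0.006 down): leave it.
- vial_s1: Small glass vial with a screw cap, 16 mm across, 38 mm high, standing loose between the units; origin at its underside. Leave it.
- nut_c: Small black fitting, 12 mm across, 22 mm high, standing loose between the units; origin at its underside. Leave it.
- disc_filter_b: White disc filter, 26 mm across, 14 mm high, loose between the units; origin at its underside. Leave it.
- beaker_b: Small clear beaker, 53 mm across, 62 mm high, loose to the right; origin at its underside. Leave it.
- column_a: Steel column, 17 mm thick, 192 mm long, lying loose at the right front; origin at its underside. Leave it.
- tape_1: Roll of black tape, 58 mm across, 19 mm high, loose at the far right; origin at its underside. Leave it.
- mouse: Black computer mouse, 113 x 57 x 39 mm, loose at the right; origin at its underside. Leave it.

How it is judged:
By the outcome, as a careful person would: the job done as asked, in the order asked, and still so for the second after the job is handed in, with the robot touching nothing.
It also fails if it takes over 42 s, if anything falls off the work surface, if the arm or the gripper's body presses on something with over 40 N, if the wrist force passes 120 N, or if a joint passes its speed limit or range.

## Robot

A 6-joint arm with a two-finger parallel gripper is mounted at the origin on a cart in front of the work surface, level with it; the furniture and walls round the work are solid. World frame = base frame: x ahead of the robot, y to its left, z up, the work surface at z = 0. Lengths are in m, angles in rad, forces in N, time in s.
With the tool pointing down it reaches from about 0.35 to 0.975 m from the base axis. Payload 4.9 kg.
Tool frame: the origin (TCP) lies on the centre line of the jaws, within the pads' length; the fingertips stand manip.tip_reach ahead of it and the grasp point (between the pads) is the TCP (manip.tip_reach is the distance from the TCP to the fingertips, in m); z points along the fingers, y is the line along which they close (so a half turn about z gives the same grasp; the last joint's range is limited). The gripper opens to 85 mm and grips with 20 to 120 N. Pads are 22 mm wide; open, the fingers measure 114 mm over their backs; the gripper's body (76 mm by 85 mm) begins 54 mm behind the grasp point. The pads swing forward as they close: fully open they stand 13 mm farther back than shut.
Start: joints at [1.018, 0.053, 1.613, -0, 1.476, -0.119], TCP at [0.263, 0.567, 0.25] pointing down, gripper open.
Joint ranges: [-3.01, 3.01], [-1.01, 2.22], [0.06, 2.58], [-1.02, 4.17], [0.09, 2.62], [-3.14, 3.14]. Speed limits (rad/s): [2.57, 2.57, 3.14, 3.14, 3.14, 3.14].

## Interface

Orientations are given as a unit quaternion [w, x, y, z].
In Python, from plant import manip gives the robot as it stands. The module is installed in compiled form; this text tells all that it offers.
- The arm moves only by the tool move_arm, never from a script. Its argument "rows" is a list of rows, each a list of 7 numbers: the shift along the tool's x, y, z in cm, then the turn, a rotation vector about the tool's x, y, z in degrees, then the opening, from -1 (shut) to 1 (fully open). In form: [[tx, ty, tz, ax, ay, az, jaw], ...]. A call has 1 to 20 rows; each row shifts and turns the commanded pose from where the row before left it, along the tool's axes as they then stand; what a row does not reach is not made up. A row lasts 1/12 s, in which the tool goes at most 41.7 mm and 7.16 degrees, less where a joint would pass 70% of its speed; a pose out of reach is approached as far as the arm can. A call is refused whole if a number of a shift passes 4.17 or a number of a turn 7.16, either way. A call with a gripper value outside its range is refused whole. The fingers move at their own pace and stop on an object; the grip force is fixed at half the most. Time passes only in rows, so rows that do not move let the fingers close. It gives the time, the measured TCP pose, the force, the opening and the grip force at its end, in the units of the state.
- manip.state(): the state, without advancing time (a new reading comes with each control period).
- manip.grab_frame(name): name is "scene" or "top"; returns a dict with "img" (480x640x3 uint8, blue, green, red), "mtx" (3x3 intrinsics, pixels), "k1" (the pictures are not rectified: a ray, as slopes to the right and down, at radius r is drawn at 1 + k1 r^2 times it, then the intrinsics apply), "R" (3x3) and "t" (3): a world point X has camera coordinates R X + t. Camera axes: x right, y down, z forward; pixel columns grow to the right and rows downward; lengths in m; the calibration is good to about 2 mm. A picture is of the moment at which its call begins. There is no depth.
- manip.job_done(): hands the job in; it is judged then, once.
The state is a dict: "time": time; "joint_pos": joint angles; "joint_vel": joint speeds; "joint_efforts": joint torques, N m; "tool_pos": TCP position; "tool_rot": TCP orientation; "contact_force": force on the tool from outside, world axes, zero at the start; "ft_torque": the same for the moment, N m; "gripper_width": opening from 0.0 (shut) to 1.0 (fully open); "grasp_force": force on a finger pad.
Only numpy, scipy, OpenCV 4.12 (cv2) and the standard library are available. Lean on these libraries where they do the work, as an engineer would, in place of code of your own. Each camera call takes 0.05 s, during which the arm holds its last target. There are 200 camera calls.

## Working session

There is one attempt and no reset: what is moved stays moved. The work goes in short steps, Python scripts to look and compute and a tool call to move; the robot and the scene stay as the last step left them, time stands still between calls to the robot, and variables do not carry over. Pictures are saved under pics/ and viewed, at most 10 in all, crops included, and the job is handed in when it is done.

Besides the shell and the picture viewer there is one more tool, called after "Emit:" by a JSON object that holds its "op" and its "data", one argument or row to a line. move_arm: Moves the arm, as the interface text tells. Its arguments: {"type":"object","properties":{"rows":{"type":"array","items":{"type":"array","items":{"type":"number"}}}},"required":["rows"]}

```bash
mkdir -p pics; cat > h.py <<'E'
import numpy as np, cv2, pickle
from plant import manip
def grab(n,save):
    f=manip.grab_frame(n); cv2.imwrite(f'pics/{save}.png',f['img']); pickle.dump(f,open(f'pics/{save}.pkl','wb')); return f
def load(s): return pickle.load(open(f'pics/{s}.pkl','rb'))
def ray(f,u,v):
    p=np.linalg.inv(f['mtx'])@[u,v,1]; d=p[:2].copy(); q=d.copy()
    for _ in range(20): q=d/(1+f['k1']*(q@q))
    R=np.array(f['R']); c=-R.T@f['t']; return c, R.T@np.array([q[0],q[1],1])
def onz(f,u,v,z):
    c,d=ray(f,u,v); return c+d*(z-c[2])/d[2]
def proj(f,X):
    p=np.array(f['R'])@X+f['t']; q=p[:2]/p[2]; q=q*(1+f['k1']*(q@q)); return (np.array(f['mtx'])@[q[0],q[1],1])[:2]
E
python3 - <<'E'
from h import *
print(manip.state(), manip.tip_reach)
for n in('top','scene'):
    f=grab(n,n+'1'); print(n,f['mtx'],f['k1'],ray(f,320,240))
E
```

```text
{'time': 0.0, 'joint_pos': array([ 1.01798018e+00,  5.33465267e-02,  1.61430511e+00,  4.04823748e-05,
        1.47600708e+00, -1.19006188e-01]), 'joint_vel': array([-0.00161728, -0.00027172, -0.00106707,  0.00025883,  0.00034837,
       -0.00108637]), 'joint_efforts': array([ 8.88359336e-04, -3.93710303e+01, -3.70160866e+01, -1.35080331e-04,
        7.36505346e-03,  8.14101895e-06]), 'tool_pos': array([0.2623886 , 0.56660454, 0.24906276]), 'tool_rot': array([-3.59539831e-04,  2.15209935e-01,  9.76567261e-01, -9.68653891e-04]), 'contact_force': array([ 0.02484494, -0.1855885 , -0.52214586]), 'ft_torque': array([-0.01781228, -0.00672896,  0.02078423]), 'grasp_force': 0.0, 'gripper_width': 1.0019862250595226} 0.019
top [[436.40669372   0.         317.16632284]
 [  0.         436.40669372 238.52910261]
 [  0.           0.           1.        ]] -0.09720795542143451 (array([ 0.27080897, -0.02979005,  1.1947712 ]), array([ 0.20695067, -0.03037876, -0.97790699]))
scene [[469.38701375   0.         319.39221769]
 [  0.         469.38701375 236.12061012]
 [  0.           0.           1.        ]] 0.04113611966795789 (array([-0.0651669 , -0.8324729 ,  0.68885921]), array([ 0.49055397,  0.67869432, -0.54662675]))
```

View pics/top1.png

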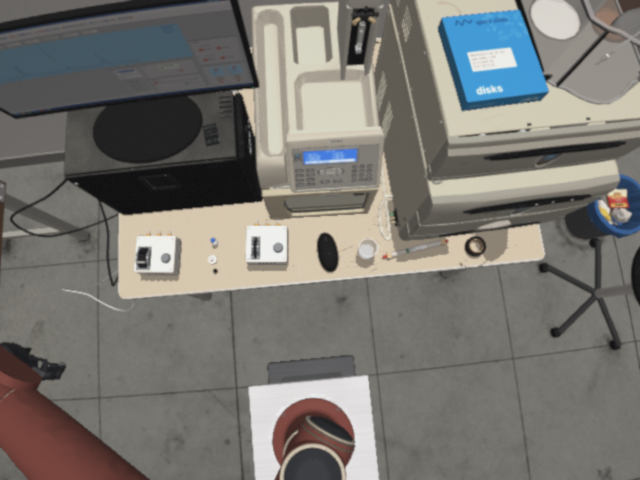

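View pics/scene1.png

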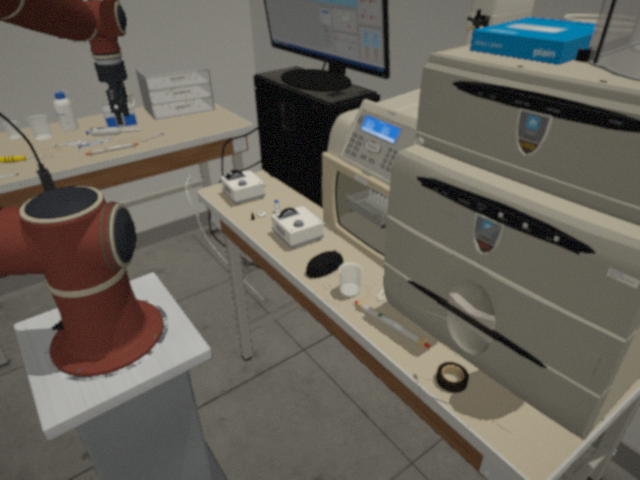

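The top view shows two units, at about (157,255) and (267,245). The left one's wheel looks wider. I'll zoom in to check.

```bash
python3 - <<'E'
from h import *
t=load('top1')['img']; s=load('scene1')['img']
z=lambda i,x,y,w,h,k: cv2.resize(i[y:y+h,x:x+w],None,fx=k,fy=k,interpolation=cv2.INTER_CUBIC)
a=np.vstack([np.hstack([z(t,125,225,65,50,6),z(t,235,215,65,50,6)]),np.hstack([z(s,210,160,65,50,6),z(s,262,195,65,50,6)])])
cv2.imwrite('pics/crop1.png',a)
f=load('top1')
for u,v in((157,255),(267,245)): print(onz(f,u,v,.055))
E
```

```text
[0.51096839 0.37397143 0.055     ]
[0.51135788 0.07678538 0.055     ]
```

View pics/crop1.png

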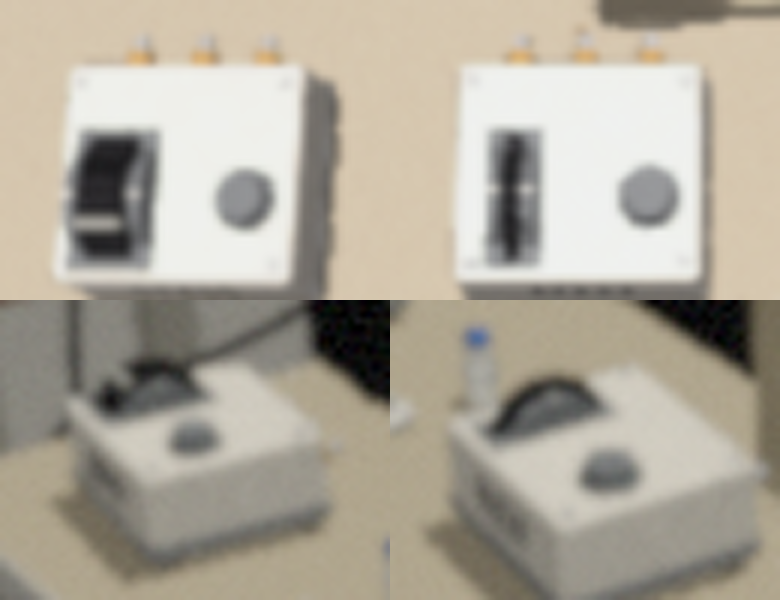

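Left unit is the selector: it has the wide wheel, and the white line is at about (141,262). The button is at about (165.5,257.5).

```bash
python3 - <<'E'
from h import *
f=load('top1'); g=cv2.cvtColor(f['img'],cv2.COLOR_BGR2HSV)
b=np.array([onz(f,x/6-.42+125,y/6-.42+225,.055)[:2] for x,y in((73,67),(308,75),(290,287),(53,277))])
print(b,b.mean(0)); 
print([np.linalg.norm(b[i]-b[i-1]) for i in range(4)])
m=((g[...,1]<25)&(g[...,2]>190)).astype(np.uint8); 
m[:225]=0;m[280:]=0;m[:,190:]=0;m[:,:120]=0
c=max(cv2.findContours(m,0,1)[0],key=cv2.contourArea)[:,0]
P=np.array([onz(f,u,v,.055)[:2] for u,v in c]).astype(np.float32)
r=cv2.minAreaRect(P*1000);print(r)
bt=onz(f,245/6-.42+125,197/6-.42+225,.065); print('button',bt)
# white line midpoint: wheel at z of line
for yaw in [np.arctan2(*(b[0]-b[3])[::-1]),np.arctan2(*(b[1]-b[2])[::-1]),np.arctan2(-(b[1]-b[0])[0],-(b[1]-b[0])[1])*-1,np.arctan2(-(b[2]-b[3])[0],-(b[2]-b[3])[1])*-1]: print('yaw',yaw)
# line ends: pixel
l=[onz(f,x/6-.42+125,y/6-.42+225,.047+.03*np.cos(.5)) for x,y in((72,222),(116,222))];print(l,np.mean(l,0))
s=load('scene1')
print('button scene',onz(s,194/6-.42+210,(440-300)/6-.42+160,.065), 'btn proj',proj(s,bt))
E
```

```text
[[0.56923871 0.42952707]
 [0.55553795 0.32115969]
 [0.46007787 0.3317299 ]
 [0.47385569 0.43934378]] [0.51467756 0.38044011]
[np.float64(0.09588684904831245), np.float64(0.10923002735243023), np.float64(0.09604351479813784), np.float64(0.10849228012261965)]
((516.0244750976562, 381.1673889160156), (108.0718765258789, 95.82954406738281), 84.81443786621094)
button [0.50031373 0.34775342 0.065     ]
yaw -0.1025577376123842
yaw -0.11027983568010749
yaw -0.1257615614929742
yaw -0.12733741950972624
[array([0.49433119, 0.4229944 , 0.07332748]), array([0.49258817, 0.4030943 , 0.07332748])] [0.49345968 0.41304435 0.07332748]
button scene [0.49502137 0.33777303 0.065     ] btn proj [241.87887807 181.27557557]
```

The two views agree: selector centre ≈ (0.516, 0.381), yaw ≈ -0.11, sides 96 x 109 mm. The button and white line land within about 2 mm of where they should be. Next I'll turn the tool to match the unit and shut the fingers.

Emit:
{"op": "move_arm", "data": {
  "rows": [
    [0, 0, 0, 0, 0, -6.2, -1],
    [0, 0, 0, 0, 0, -6.2, -1],
    [0, 0, 0, 0, 0, -6.2, -1],
    [0, 0, 0, 0, 0, 0, -1],
    [0, 0, 0, 0, 0, 0, -1]
  ]
}}

```text
time: 0.52
tool_pos: [0.2626, 0.5669, 0.2497]
tool_rot: [-0.0, 0.056, 0.998, -0.0]
contact_force: [0.3, -0.0, -0.2]
gripper_width: 0.301
grasp_force: 0.0
```

```bash
cat >> h.py <<'E'
from scipy.spatial.transform import Rotation as Ro
C=np.array([.516,.381,0]); U=Ro.from_euler('z',-.11)
CREST=C+U.apply([-.012,.028,.077]); BTN=C+U.apply([-.012,-.032,.065])
def rep(target=None):
    s=manip.state(); p=s['tool_pos']; R=Ro.from_quat(np.roll(s['tool_rot'],-1))
    tip=p+R.apply([0,0,manip.tip_reach])
    print('t',s['time'],'tip',tip.round(4),'unit',(U.inv().apply(tip-C)*1000).round(1),'F unit',U.inv().apply(s['contact_force']).round(2),'w',round(s['gripper_width'],3),'axes',R.as_matrix().round(3).tolist())
    if target is not None: print('shift cm',R.inv().apply(target-tip)*100)
E
python3 - <<'E'
from h import *
rep(CREST+U.apply([-.0075,0,.03]))
E
```

```text
t 0.5167 tip [0.2625 0.5669 0.2307] unit [-272.3  156.9  230.7] F unit [ 0.26 -0.01 -0.18] w 0.301 axes [[-0.994, 0.112, -0.001], [0.112, 0.994, -0.001], [0.0, -0.001, -1.0]]
shift cm [-25.31133911 -12.83379302  12.37259636]
```

Emit:
{"op": "move_arm", "data": {
  "rows": [
    [-2.5, -1.3, 0, 0, 0, 0, -1],
    [-2.5, -1.3, 0, 0, 0, 0, -1],
    [-2.5, -1.3, 0, 0, 0, 0, -1],
    [-2.5, -1.3, 0, 0, 0, 0, -1],
    [-2.5, -1.3, 0, 0, 0, 0, -1],
    [-2.5, -1.3, 0, 0, 0, 0, -1],
    [-2.5, -1.3, 0, 0, 0, 0, -1],
    [-2.5, -1.3, 0, 0, 0, 0, -1],
    [-2.5, -1.3, 0, 0, 0, 0, -1],
    [-2.5, -1.3, 0, 0, 0, 0, -1],
    [0, 0, 2, 0, 0, 0, -1],
    [0, 0, 2, 0, 0, 0, -1],
    [0, 0, 2, 0, 0, 0, -1],
    [0, 0, 2, 0, 0, 0, -1],
    [0, 0, 2, 0, 0, 0, -1],
    [0, 0, 2, 0, 0, 0, -1],
    [0, 0, 0, 0, 0, 0, -1],
    [0, 0, 0, 0, 0, 0, -1]
  ]
}}

```text
time: 2.02
tool_pos: [0.4961, 0.41, 0.1287]
tool_rot: [-0.001, 0.055, 0.998, -0.001]
contact_force: [0.4, -0.5, 0.6]
gripper_width: 0.002
grasp_force: 0.0
```

```bash
python3 - <<'E'
from h import *
f=grab('top','top2'); s=grab('scene','scene2')
rep(CREST+U.apply([-.0075,0,.003]))
z=lambda i,x,y,w,h,k: cv2.resize(i[y:y+h,x:x+w],None,fx=k,fy=k,interpolation=cv2.INTER_CUBIC)
cv2.imwrite('pics/crop2.png',np.hstack([z(f['img'],120,215,80,80,5),z(s['img'],200,145,80,80,5)]))
E
```

```text
t 2.1167 tip [0.4978 0.4111 0.1128] unit [-21.4  27.9 112.8] F unit [0.46 0.51 0.21] w 0.003 axes [[-0.994, 0.11, 0.002], [0.11, 0.994, 0.001], [-0.002, 0.001, -1.0]]
shift cm [-1.88798513e-01  6.46816655e-04  3.28417087e+00]
```

View pics/crop2.png

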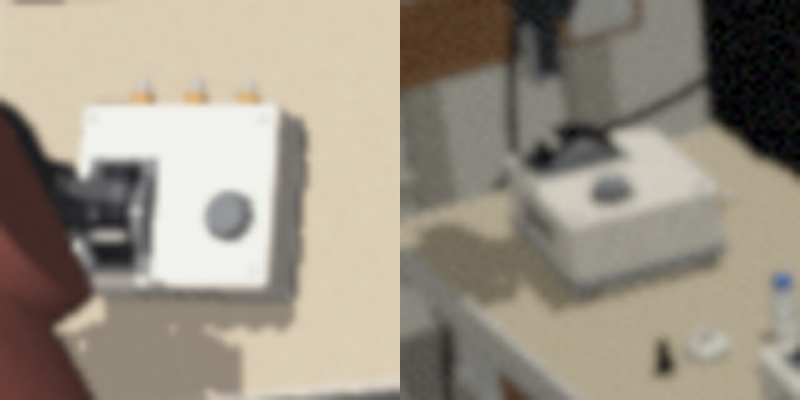

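The shut fingertips hang above and slightly in front of the wheel: crop (545,75) in the scene view. The white line is still towards the front, at crop (112,236) in the top view. I'll descend to just above the crest.

Emit:
{"op": "move_arm", "data": {
  "rows": [
    [-0.2, 0, 1.0, 0, 0, 0, -1],
    [0, 0, 1.0, 0, 0, 0, -1],
    [0, 0, 0.6, 0, 0, 0, -1],
    [0, 0, 0.2, 0, 0, 0, -1],
    [0, 0, 0, 0, 0, 0, -1],
    [0, 0, 0, 0, 0, 0, -1]
  ]
}}

```text
time: 2.62
tool_pos: [0.4989, 0.4104, 0.102]
tool_rot: [-0.0, 0.055, 0.999, -0.0]
contact_force: [-1.1, -0.4, 0.4]
gripper_width: 0.001
grasp_force: 0.0
```

```bash
python3 - <<'E'
from h import *
s=load('scene2'); print('tip px', proj(s,np.array([.4978,.4111,.1128])), 'crest px',proj(s,CREST),'seen tip ~',200+545/5,145+75/5)
rep(CREST+U.apply([-.0075,0,.0]))
E
```

```text
tip px [229.50296974 160.08106453] crest px [233.74929114 170.16591943] seen tip ~ 309.0 160.0
t 2.6167 tip [0.4989 0.4103 0.083 ] unit [-20.2  27.3  83. ] F unit [-1.04 -0.54  0.44] w 0.001 axes [[-0.994, 0.109, -0.0], [0.109, 0.994, -0.0], [0.0, -0.0, -1.0]]
shift cm [-0.071042    0.07051134  0.60368947]
```

The seen tip matches its projection at (229,160). Lowering in small steps to find contact.

Emit:
{"op": "move_arm", "data": {
  "rows": [
    [-0.05, 0.07, 0.2, 0, 0, 0, -1],
    [0, 0, 0.15, 0, 0, 0, -1],
    [0, 0, 0.1, 0, 0, 0, -1],
    [0, 0, 0.05, 0, 0, 0, -1],
    [0, 0, 0, 0, 0, 0, -1],
    [0, 0, 0, 0, 0, 0, -1]
  ]
}}

```text
time: 3.12
tool_pos: [0.4996, 0.4111, 0.0974]
tool_rot: [0.0, 0.055, 0.999, 0.0]
contact_force: [-0.0, 0.1, 0.5]
gripper_width: 0.001
grasp_force: 0.0
```

Emit:
{"op": "move_arm", "data": {
  "rows": [
    [0, 0, 0.05, 0, 0, 0, -1],
    [0, 0, 0, 0, 0, 0, -1],
    [0, 0, 0, 0, 0, 0, -1]
  ]
}}

```text
time: 3.37
tool_pos: [0.4996, 0.4111, 0.0968]
tool_rot: [0.0, 0.055, 0.999, 0.0]
contact_force: [0.2, -0.9, 0.3]
gripper_width: -0.002
grasp_force: 0.0
```

Emit:
{"op": "move_arm", "data": {
  "rows": [
    [0, 0, 0.05, 0, 0, 0, -1],
    [0, 0, 0, 0, 0, 0, -1],
    [0, 0, 0, 0, 0, 0, -1]
  ]
}}

```text
time: 3.62
tool_pos: [0.4996, 0.411, 0.0963]
tool_rot: [-0.0, 0.055, 0.999, -0.0]
contact_force: [-2.1, 0.1, 0.2]
gripper_width: 0.0
grasp_force: 0.0
```

Emit:
{"op": "move_arm", "data": {
  "rows": [
    [0, 0, 0.04, 0, 0, 0, -1],
    [0, 0, 0, 0, 0, 0, -1],
    [0, 0, 0, 0, 0, 0, -1]
  ]
}}

```text
time: 3.87
tool_pos: [0.4997, 0.4111, 0.096]
tool_rot: [0.0, 0.055, 0.999, 0.0]
contact_force: [-0.7, 0.5, 0.2]
gripper_width: 0.002
grasp_force: 0.2
```

Emit:
{"op": "move_arm", "data": {
  "rows": [
    [0, 0, 0.03, 0, 0, 0, -1],
    [0, 0, 0, 0, 0, 0, -1],
    [0, 0, 0, 0, 0, 0, -1]
  ]
}}

```text
time: 4.12
tool_pos: [0.4998, 0.4111, 0.096]
tool_rot: [0.0, 0.055, 0.999, 0.0]
contact_force: [0.5, -0.4, 2.2]
gripper_width: 0.003
grasp_force: 1.0
```

Emit:
{"op": "move_arm", "data": {
  "rows": [
    [0, 0, 0.03, 0, 0, 0, -1],
    [0, 0, 0, 0, 0, 0, -1],
    [0, 0, 0, 0, 0, 0, -1]
  ]
}}

```text
time: 4.37
tool_pos: [0.4999, 0.4111, 0.0958]
tool_rot: [0.0, 0.055, 0.999, 0.0]
contact_force: [-1.4, -0.3, 5.1]
gripper_width: 0.002
grasp_force: 2.1
```

Contact at z = 0.096, as expected. A touch more pressure, then roll.

Emit:
{"op": "move_arm", "data": {
  "rows": [
    [0, 0, 0.02, 0, 0, 0, -1],
    [-0.1, 0, 0, 0, 0, 0, -1],
    [-0.1, 0, 0, 0, 0, 0, -1],
    [-0.1, 0, 0, 0, 0, 0, -1],
    [-0.1, 0, 0, 0, 0, 0, -1]
  ]
}}

```text
time: 4.78
tool_pos: [0.5036, 0.4108, 0.096]
tool_rot: [-0.0, 0.055, 0.999, 0.0]
contact_force: [-3.2, -1.5, 7.0]
gripper_width: 0.0
grasp_force: 3.3
```

Emit:
{"op": "move_arm", "data": {
  "rows": [
    [-0.1, 0, 0, 0, 0, 0, -1],
    [-0.1, 0, 0, 0, 0, 0, -1],
    [-0.1, 0, 0, 0, 0, 0, -1],
    [-0.1, 0, 0, 0, 0, 0, -1]
  ]
}}

```text
time: 5.12
tool_pos: [0.508, 0.4103, 0.0959]
tool_rot: [0.001, 0.055, 0.999, 0.0]
contact_force: [-0.8, -1.1, 6.0]
gripper_width: 0.001
grasp_force: 2.6
```

Emit:
{"op": "move_arm", "data": {
  "rows": [
    [-0.1, 0, 0, 0, 0, 0, -1],
    [-0.1, 0, 0, 0, 0, 0, -1],
    [-0.1, 0, 0, 0, 0, 0, -1],
    [-0.1, 0, 0, 0, 0, 0, -1],
    [-0.1, 0, 0, 0, 0, 0, -1],
    [-0.1, 0, 0, 0, 0, 0, -1],
    [-0.05, 0, 0, 0, 0, 0, -1],
    [0, 0, 0, 0, 0, 0, -1],
    [0, 0, 0, 0, 0, 0, -1]
  ]
}}

```text
time: 5.87
tool_pos: [0.5146, 0.4097, 0.096]
tool_rot: [0.001, 0.055, 0.999, 0.0]
contact_force: [-0.9, -0.9, 5.7]
gripper_width: -0.001
grasp_force: 2.9
```

```bash
python3 - <<'E'
from h import *
rep(BTN+np.array([0,0,.045]))
f=grab('top','top3')
z=lambda i,x,y,w,h,k: cv2.resize(i[y:y+h,x:x+w],None,fx=k,fy=k,interpolation=cv2.INTER_CUBIC)
cv2.imwrite('pics/crop3.png',z(f['img'],125,230,60,50,8))
E
```

```text
t 5.8667 tip [0.5147 0.4097 0.077 ] unit [-4.5 28.4 77. ] F unit [-0.77 -0.96  5.72] w -0.001 axes [[-0.994, 0.109, 0.001], [0.109, 0.994, 0.001], [-0.001, 0.001, -1.0]]
shift cm [ 0.75191733 -6.03585342 -3.30845719]
```

View pics/crop3.png

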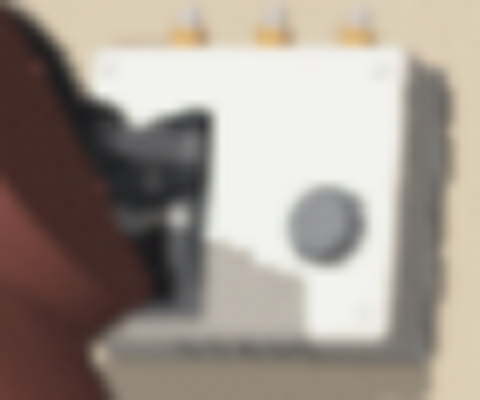

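The arm hides part of the wheel. The near pointer shows at crop (180,215), with what looks like the line beside it at (140,218). I'll lift straight up, move over the button and look.

Emit:
{"op": "move_arm", "data": {
  "rows": [
    [0, 0, -0.3, 0, 0, 0, -1],
    [0, 0, -1.5, 0, 0, 0, -1],
    [0, 0, -2, 0, 0, 0, -1],
    [0.1, -2, 0, 0, 0, 0, -1],
    [0.3, -2, 0, 0, 0, 0, -1],
    [0.3, -2, 0, 0, 0, 0, -1],
    [0, 0, 0, 0, 0, 0, -1],
    [0, 0, 0, 0, 0, 0, -1]
  ]
}}

```text
time: 6.58
tool_pos: [0.5003, 0.3502, 0.1334]
tool_rot: [-0.0, 0.055, 0.998, 0.0]
contact_force: [0.3, -0.2, 0.2]
gripper_width: 0.001
grasp_force: 0.0
```

```bash
python3 - <<'E'
from h import *
f=grab('top','top4'); s=grab('scene','scene4'); rep(BTN)
z=lambda i,x,y,w,h,k: cv2.resize(i[y:y+h,x:x+w],None,fx=k,fy=k,interpolation=cv2.INTER_CUBIC)
cv2.imwrite('pics/crop4.png',np.hstack([z(f['img'],125,230,60,50,6),z(s['img'],210,150,60,50,6)]))
L=C+U.apply([-.012,.028,.077]); print('crest top px',proj(f,L), 'crop',(proj(f,L)-[125,230])*6)
E
```

```text
t 6.6833 tip [0.5007 0.3511 0.1145] unit [-12.  -31.4 114.5] F unit [-0.19  1.28  0.01] w -0.001 axes [[-0.994, 0.109, 0.0], [0.109, 0.994, 0.001], [-0.0, 0.001, -1.0]]
shift cm [ 3.86343784e-03 -6.32050912e-02  4.94868934e+00]
crest top px [140.72574419 256.15261009] crop [ 94.35446517 156.91566052]
```

View pics/crop4.png

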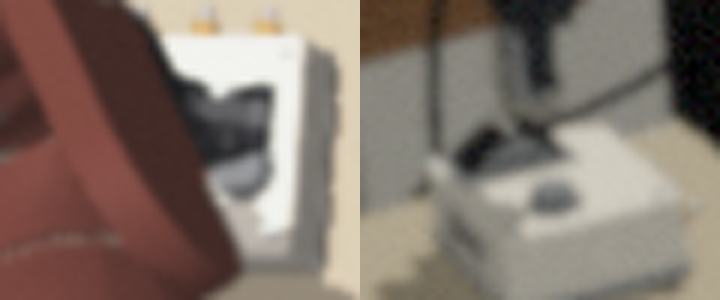

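The arm hides the wheel in the top view. I'll step aside to the right and confirm the detent before pressing.

Emit:
{"op": "move_arm", "data": {
  "rows": [
    [0, -2.5, -1, 0, 0, 0, -1],
    [0, -2.5, -1, 0, 0, 0, -1],
    [0, -2.5, 0, 0, 0, 0, -1],
    [0, -2.5, 0, 0, 0, 0, -1],
    [0, -2.5, 0, 0, 0, 0, -1],
    [0, 0, 0, 0, 0, 0, -1]
  ]
}}

```text
time: 7.18
tool_pos: [0.4869, 0.2242, 0.1532]
tool_rot: [-0.0, 0.056, 0.998, -0.001]
contact_force: [0.5, -0.4, -0.3]
gripper_width: -0.001
grasp_force: 0.0
```

```bash
python3 - <<'E'
from h import *
f=grab('top','top5'); s=grab('scene','scene5'); rep(BTN)
z=lambda i,x,y,w,h,k: cv2.resize(i[y:y+h,x:x+w],None,fx=k,fy=k,interpolation=cv2.INTER_CUBIC)
cv2.imwrite('pics/crop5.png',np.hstack([z(f['img'],125,230,60,50,6),z(s['img'],210,150,60,50,6)]))
E
```

```text
t 7.2833 tip [0.4873 0.2266 0.1344] unit [ -11.6 -156.6  134.4] F unit [-0.1   0.36  0.12] w -0.001 axes [[-0.994, 0.11, 0.0], [0.11, 0.994, 0.001], [-0.0, 0.001, -1.0]]
shift cm [ 0.04065184 12.45435826  6.95063349]
```

View pics/crop5.png

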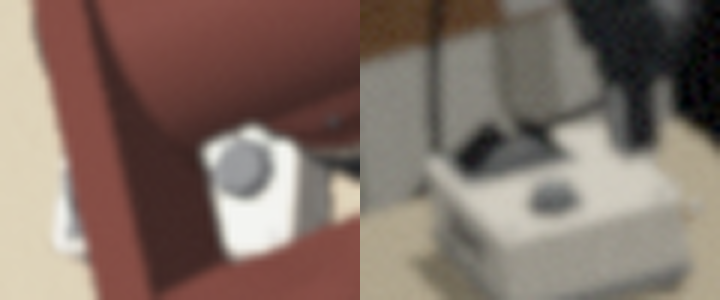

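In the scene view, the black rim has a light gap at crop (510,132), which is full-frame (235,172) and lies at the projected crest (233.7,170.2). I'll check numerically by sampling brightness along the rim at each angle, before and after.

```bash
python3 - <<'E'
from h import *
for n in('scene1','scene5'):
    f=load(n); g=cv2.cvtColor(f['img'],cv2.COLOR_BGR2GRAY).astype(np.float32)
    o=[]
    for a in np.arange(-.8,.85,.1):
        v=[]
        for y in (.020,.023,.026):
            p=proj(f,C+U.apply([-.012+.030*np.sin(a),y,.047+.030*np.cos(a)]))+[.8,1.2]
            v.append(cv2.getRectSubPix(g,(1,1),tuple(map(float,p)))[0,0])
        o.append((round(float(a),1),int(np.mean(v))))
    print(n,o)
E
```

```text
scene1 [(-0.8, 38), (-0.7, 49), (-0.6, 71), (-0.5, 88), (-0.4, 83), (-0.3, 64), (-0.2, 49), (-0.1, 47), (-0.0, 49), (0.1, 53), (0.2, 53), (0.3, 48), (0.4, 48), (0.5, 49), (0.6, 64), (0.7, 89), (0.8, 113)]
scene5 [(-0.8, 34), (-0.7, 34), (-0.6, 37), (-0.5, 38), (-0.4, 41), (-0.3, 46), (-0.2, 66), (-0.1, 86), (-0.0, 91), (0.1, 78), (0.2, 61), (0.3, 49), (0.4, 45), (0.5, 48), (0.6, 66), (0.7, 92), (0.8, 115)]
```

Confirmed: the line moved from -0.47 to about -0.03 rad, which is one click. Now the button.

Emit:
{"op": "move_arm", "data": {
  "rows": [
    [0, 2.5, 0, 0, 0, 0, -1],
    [0, 2.5, 0, 0, 0, 0, -1],
    [0, 2.5, 0, 0, 0, 0, -1],
    [0, 2.5, 0, 0, 0, 0, -1],
    [0, 2.4, 0, 0, 0, 0, -1],
    [0, 0, 2, 0, 0, 0, -1],
    [0, 0, 2, 0, 0, 0, -1],
    [0, 0, 1.7, 0, 0, 0, -1],
    [0, 0, 0.5, 0, 0, 0, -1],
    [0, 0, 0, 0, 0, 0, -1],
    [0, 0, 0, 0, 0, 0, -1]
  ]
}}

```text
time: 8.2
tool_pos: [0.5005, 0.3505, 0.0914]
tool_rot: [0.0, 0.054, 0.999, 0.0]
contact_force: [-0.7, -0.3, 0.2]
gripper_width: -0.001
grasp_force: 0.0
```

```bash
python3 -c "
from h import *
rep(BTN)"
```

```text
t 8.2 tip [0.5005 0.3505 0.0724] unit [-12.  -32.   72.4] F unit [-0.64 -0.4   0.21] w -0.001 axes [[-0.994, 0.108, 0.0], [0.108, 0.994, 0.0], [-0.0, 0.0, -1.0]]
shift cm [-2.66195174e-03 -9.97021499e-05  7.41016373e-01]
```

Tip is 7.4 mm above the button; full travel takes another 6 mm.

Emit:
{"op": "move_arm", "data": {
  "rows": [
    [0, 0, 0.3, 0, 0, 0, -1],
    [0, 0, 0.3, 0, 0, 0, -1],
    [0, 0, 0.2, 0, 0, 0, -1],
    [0, 0, 0.2, 0, 0, 0, -1],
    [0, 0, 0.15, 0, 0, 0, -1],
    [0, 0, 0.1, 0, 0, 0, -1],
    [0, 0, 0, 0, 0, 0, -1],
    [0, 0, 0, 0, 0, 0, -1]
  ]
}}

```text
time: 8.87
tool_pos: [0.501, 0.3499, 0.0793]
tool_rot: [0.001, 0.055, 0.999, 0.0]
contact_force: [1.0, 1.5, 2.6]
gripper_width: -0.0
grasp_force: 1.6
```

Emit:
{"op": "move_arm", "data": {
  "rows": [
    [0, 0, 0.1, 0, 0, 0, -1],
    [0, 0, 0.05, 0, 0, 0, -1],
    [0, 0, 0, 0, 0, 0, -1],
    [0, 0, 0, 0, 0, 0, -1]
  ]
}}

```text
time: 9.2
tool_pos: [0.501, 0.3499, 0.078]
tool_rot: [0.001, 0.055, 0.999, 0.0]
contact_force: [0.2, 0.3, 6.1]
gripper_width: -0.002
grasp_force: 2.9
```

Emit:
{"op": "move_arm", "data": {
  "rows": [
    [0, 0, 0.06, 0, 0, 0, -1],
    [0, 0, 0, 0, 0, 0, -1],
    [0, 0, 0, 0, 0, 0, -1],
    [0, 0, 0, 0, 0, 0, -1]
  ]
}}

```text
time: 9.53
tool_pos: [0.501, 0.3499, 0.078]
tool_rot: [0.001, 0.055, 0.999, 0.0]
contact_force: [-1.4, -0.3, 8.2]
gripper_width: 0.0
grasp_force: 4.2
```

Force now rises with no further travel: the button is at its stop, with the tip at 59 mm. Releasing.

Emit:
{"op": "move_arm", "data": {
  "rows": [
    [0, 0, -0.4, 0, 0, 0, -1],
    [0, 0, -0.6, 0, 0, 0, -1],
    [0, 0, -1.5, 0, 0, 0, -1],
    [0, 0, -2, 0, 0, 0, -1],
    [0, 0, -2, 0, 0, 0, -1],
    [0, -2, -1, 0, 0, 0, -1],
    [0, -2, 0, 0, 0, 0, -1],
    [0, -2, 0, 0, 0, 0, -1],
    [0, -2, 0, 0, 0, 0, -1],
    [0, 0, 0, 0, 0, 0, -1],
    [0, 0, 0, 0, 0, 0, -1]
  ]
}}

```text
time: 10.45
tool_pos: [0.491, 0.2693, 0.1507]
tool_rot: [-0.001, 0.055, 0.998, -0.0]
contact_force: [0.2, 0.3, 0.2]
gripper_width: 0.005
grasp_force: 0.0
```

```bash
python3 - <<'E'
from h import *
s=grab('scene','scene6'); rep()
z=lambda i,x,y,w,h,k: cv2.resize(i[y:y+h,x:x+w],None,fx=k,fy=k,interpolation=cv2.INTER_CUBIC)
cv2.imwrite('pics/crop6.png',z(s['img'],205,145,130,100,5))
E
```

```text
t 10.5 tip [0.4912 0.2699 0.1319] unit [ -12.5 -113.1  131.9] F unit [ 1.16 -0.16 -0.15] w -0.001 axes [[-0.994, 0.11, -0.001], [0.11, 0.994, -0.0], [0.001, -0.0, -1.0]]
```

View pics/crop6.png

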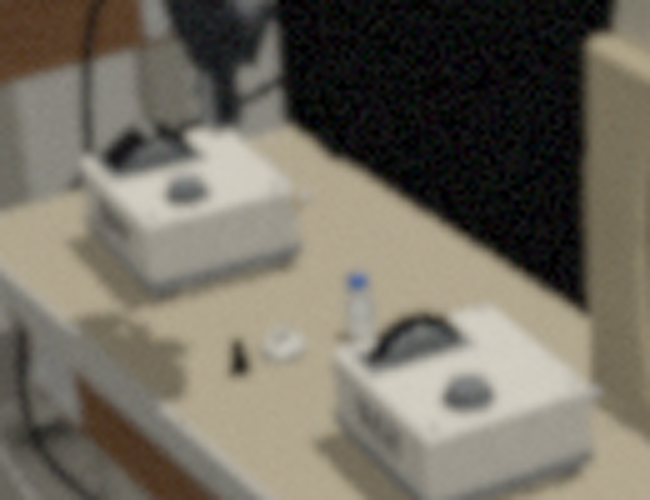

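The picture shows the line still at the crest, about (148,132) in the crop. The button is up at (187,190), and the vial, nut, filter and trimmer are undisturbed. The arm touches nothing.

```bash
python3 -c "
from h import *
print(manip.job_done())"
```

```text
the job is handed in; nothing more can be done
None
```

I rolled the selector's wheel back one click (white line between the pointers), then pressed its button fully down and let it come up; the units' loose parts and the trimmer looked undisturbed, and I handed the job in at about 10.5 s.

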